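# Draw out the hand truck's handle to its second stop and keep hold of it

### The arm

A 6-joint arm with a two-finger parallel gripper is mounted at the origin on the work surface. World frame = base frame: x ahead of the robot, y to its left, z up, the work surface at z = 0. Lengths are in m, angles in degrees, forces in N, time in s.
With the tool pointing down it reaches from about 0.4 to 0.825 m from the base axis. Payload 7 kg.
Tool frame: the origin (TCP) lies on the mounting face of the last link; the fingertips stand 178 mm ahead of it and the grasp point (between the pads) lies 159 mm ahead of it; z points along the fingers, y is the line along which they close (so a half turn about z gives the same grasp; the last joint's range is limited). The gripper opens to 88 mm and grips with 3 to 60 N. Pads are 19 mm wide; open, the fingers measure 130 mm over their backs; the gripper's body (78 mm by 193 mm) begins 47 mm behind the grasp point.
Start: joints at [-51.503, 20.546, 0.682, 0, -70.136, -16.507], TCP at [0.253, -0.626, 0.405] pointing down, gripper open.
Joint ranges: [-176.03, 176.03], [-82.01, 121.73], [-58.28, 71.71], [-173.87, 95.51], [-174.79, -0.11], [-173.66, 173.66]. Speed limits (degrees/s): [136.94, 136.94, 172.46, 180, 180, 180].

### API

Orientations are given as [roll, pitch, yaw] about the fixed x, y, z axes, in that order (R = Rz(yaw) Ry(pitch) Rx(roll)).
In Python, from plant import ctrl, vision gives the robot as it stands.
- The arm moves only by the shell command python3 -m creep 'ROWS' [OPENING] [FORCE]. ROWS is JSON, a list of rows, each a list of 2 entries, a list of its own where there are three numbers: the shift along the tool's x, y, z in mm, then the turn about the tool's z in degrees. A call has 1 to 20 rows; each row is the pose to reach, as a shift and turn from the pose commanded when the call began, along the tool's axes at that moment; what a row does not reach only later rows make up. A row lasts 1/12 s, in which the tool goes at most 41.7 mm and 7.16 degrees, less where a joint would pass 70% of its speed; a pose out of reach is approached as far as the arm can. A call with a gripper value outside its range is refused whole. OPENING is the opening, from -1 (shut) to 1 (fully open), set as the call begins (- or left out, the last holds). The fingers move at their own pace and stop on an object; FORCE is the grip in N (left out, the last holds). Time passes only in rows, so rows that repeat a pose let the fingers close. It gives the time, the measured TCP pose, the force, the opening and the grip force at its end, in the units of the state.
- ctrl.observe(): the state, without advancing time (a new reading comes with each control period).
- vision.read_camera(name): name is "scene" or "top" or "wrist"; returns (picture, depth): 480x640x3 uint8, red, green, blue; 480x640 float32, m along the optical axis (not along the pixel's ray), 0 where there is no reading.
- vision.get_calibration(name): a dict with "vfov" (degrees; the focal length in pixels is half the picture's height over the tangent of half this angle, whatever the lens; pixels are square), "cx", "cy" (the principal point, pixels), "R" (3x3) and "t" (3): a world point X has camera coordinates R X + t. Camera axes: x right, y down, z forward; pixel columns grow to the right and rows downward; lengths in m; the calibration is good to about 2 mm. A picture is of the moment at which its call begins: read the wrist's pose just before it. get_calibration takes no time and is no camera call; for the wrist camera it gives the pose at the moment of the call.
- ctrl.job_done(): hands the job in; it is judged then, once.
Trained networks look in the newest picture that a camera, given by its name, has taken for a name from the list of things; names that differ only in an ending like _2 or _b are one class to them, and where a whole thing is asked for, a point or a joint stands for the part that bears it (a point fixed in the world has none). Each returns a list of dicts, best first, with "confidence" (0 to 1); they miss things now and then, are a little off and sometimes report something else, mostly with a low value. They report only what shows in the picture. A call takes as long as a camera call.
- vision.recognise(camera, name): "position" ([x, y, z] in m, in world coordinates, good to about 4 mm: the middle of the surface that is visible of it).
- vision.landmark_of(camera, name): "position" ([x, y, z] in m, in world coordinates, good to about 4 mm: a listed point, or the origin of a listed thing).
The state is a dict: "time": time; "q": joint angles; "qvel": joint speeds; "joint_torque": joint torques, N m; "tcp_pos": TCP position; "ee_rot": TCP orientation; "force": force on the tool from outside, world axes, zero at the start; "ft_torque": the same for the moment, N m; "width": opening from 0.0 (shut) to 1.0 (fully open); "finger_force": force on a finger pad.
Only numpy, scipy, OpenCV 4.12 (cv2) and the standard library are available. Lean on these libraries where they do the work, as an engineer would, in place of code of your own. Each camera call takes 0.05 s, during which the arm holds its last target. There are 200 camera calls.

### The job

The folding hand truck lies folded flat on the shop counter with its handle pushed in. Press in the release button in the handle's grip bar and pull the handle straight out past its first stop, then let the button go and draw the handle on until it locks at its second stop, at full length. Finish still gripping the bar there with the handle locked, and leave the groceries beside its path undisturbed.

Things in the scene. Friction and masses are not known exactly. Their poses are not given: they have to be found in the camera images.
- truck: folding hand truck with aluminium rails, folded flat and lying on the counter on its wheels and feet (it does not shift). Origin on the counter, under the middle of the rail ends where the handle's two tubes come out; its y axis points level along the rails in the direction the handle is pulled out, its x axis level along the grip bar, z up. The frame (about 360 wide, 70 high) reaches from y = -420 mm to 0
- handle (a joint): how far the U-shaped handle is drawn out along the truck's y, in m: 0 pushed in (locked), 0.13 first stop (locks there when the button is out), 0.26 second stop = full length (travel ends at 0.261; the lock drops in above 0.2585 and leaves about 2 mm of play). It slides with about 3 N of friction and stays where it is left
- button (a joint): how far the release button is pressed in, in m: 0 out, 0.006 fully in. Spring-loaded, about 2.4 N to start and 6 N fully in; it springs out again when let go. Through a wedge inside the handle it draws in the lock pin
- lock_pin (a joint): how far the handle's spring-loaded lock pin (6 mm, inside the rail on the truck's +x side) is drawn in, in m: 0 = dropped into a stop, handle locked; 0.0035 or more = clear, handle free. It follows the button in nearly one to one. If the button is let go between two stops the pin rides at about 0.0035 on the rail wall and drops to 0 in the next stop that it meets, the first stop too
- bar_mid (a point): middle of the handle's straight black grip bar, on its centre line, 45 mm above the counter; axes as the truck's. The bar is 26 mm thick in y and 28 mm high (31 to 59 mm above the counter), free for 68 mm either side of the middle between the two tubes (16 mm thick, centred 85 mm either side, as high as the bar's middle). Pushed in, its inner face is 45 mm from the ends of the rails
- button_face (a point): middle of the outer face of the release button, a grey rounded key 40 mm long along the bar and 16 mm high, at the middle of the bar's outer (far, +y) face, 8 mm proud of it when out and 2 mm when fully in; it is pressed towards the truck, that is against the pull direction. Squeezing the bar between the button and the inner face at this place presses it. It moves with the bar; axes as the truck's
- tin: food tin, 75 mm across, 110 high, standing beside the handle's path; origin under its middle
- low_tin: low food tin, 84 mm across, 60 high, standing beside the handle's path; origin under its middle
- jar: glass jar, 68 mm across, 105 high, standing beside the handle's path; origin under its middle
- biscuits: biscuit packet lying flat, 190 (x) x 75 (y) x 50 mm high, across the end of the handle's path, its middle 170 to 195 mm beyond where the bar's middle comes at full length; origin under its middle

How it is judged:
By the outcome, as a careful person would: the job done as asked, in the order asked, and still so for the second after the job is handed in, while the arm keeps its last pose, push and grip.
It also fails if it takes over 38 s, if anything falls off the work surface, if the arm or the gripper's body presses on something with over 40 N, if the wrist force passes 120 N, or if a joint passes its speed limit or range.

## Working session

There is one attempt and no reset: what is moved stays moved. The work goes in short steps, Python scripts to look and compute and a shell command to move; the robot and the scene stay as the last step left them, time stands still between calls to the robot, and variables do not carry over. Pictures are saved under pics/ and viewed, at most 10 in all, crops included, and the job is handed in when it is done.

```bash
mkdir -p pics; ls
python3 - <<'E'
from plant import ctrl,vision
import cv2,numpy as np
s=ctrl.observe();print(s['time'],s['tcp_pos'],s['ee_rot'],s['width'],s['force'])
ims=[]
for c in("scene","top"):
    p,d=vision.read_camera(c);cv2.imwrite(f'pics/{c}0.png',p[:,:,::-1])
    for n in("truck","bar_mid","button_face","tin","low_tin","jar","biscuits"):
        r=vision.landmark_of(c,n)
        print(c,n,[(np.round(x['position'],4).tolist(),round(x['confidence'],2)) for x in r[:2]])
E
```

```text
pics
0.0 [ 0.2526988  -0.62570648  0.40374314] [ 1.79907540e+02 -8.30182610e-03 -1.58015962e+02] 1.002155313043675 [-0.95254872 -0.18244708  0.10368385]
scene truck [([0.6018, -0.2522, -0.0021], 0.61)]
scene bar_mid [([0.5908, -0.1911, 0.0437], 0.56)]
scene button_face [([0.5879, -0.168, 0.0435], 0.5)]
scene tin [([0.3775, -0.0774, -0.0024], 0.59)]
scene low_tin [([0.417, -0.253, -0.0005], 0.81)]
scene jar [([0.7829, -0.1519, -0.0017], 0.87)]
scene biscuits [([0.4808, 0.2229, 0.0013], 0.74), ([0.6014, -0.2513, 0.0009], 0.59)]
top truck [([0.6023, -0.2479, 0.0002], 0.78)]
top bar_mid [([0.5891, -0.1909, 0.0452], 0.56)]
top button_face [([0.5864, -0.1681, 0.0487], 0.38)]
top tin [([0.3755, -0.0786, -0.0013], 0.91)]
top low_tin [([0.4144, -0.2559, 0.0012], 0.95)]
top jar [([0.786, -0.1485, -0.0002], 0.64)]
top biscuits [([0.4773, 0.2275, -0.0042], 0.7)]
```

View pics/top0.png

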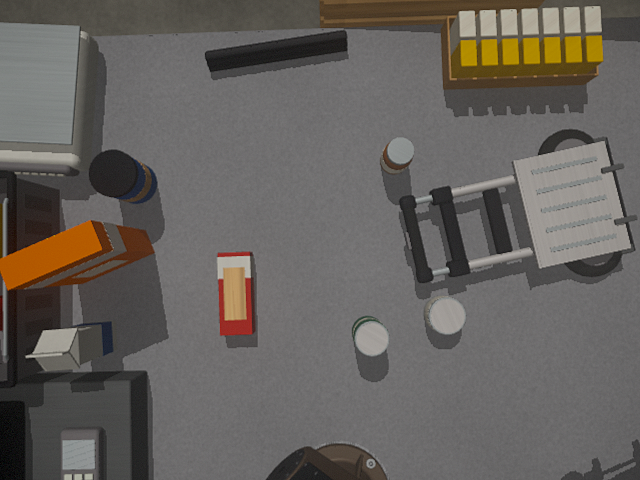

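View pics/scene0.png

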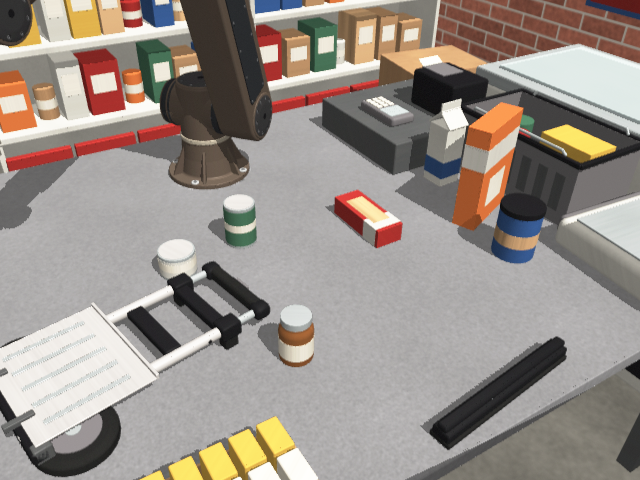

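The pictures agree with the networks. In the top view the bar runs from (407,203) to (425,275) and is pulled to the left; the button is on its left face. The cross piece is at (455,232), the jar at (398,152), the tins at (371,338) and (445,316), and the biscuits at (236,293). All are clear of the path. Next I measure the axis from the depth image.

```bash
cat > h.py <<'E'
from plant import ctrl,vision
import numpy as np,cv2
def cloud(c):
    k=vision.get_calibration(c);p,d=vision.read_camera(c)
    f=240/np.tan(np.radians(k['vfov']/2));v,u=np.mgrid[:480,:640]
    C=np.stack([(u-k['cx'])/f*d,(v-k['cy'])/f*d,d],-1)
    X=(C-np.array(k['t']))@np.array(k['R']); X[d<=0]=np.nan
    return p,X
def line(P):
    m=P.mean(0);w,V=np.linalg.eigh(np.cov((P-m).T));return m,V[:,-1],np.sqrt(w)
E
python3 - <<'E'
from h import *
p,X=cloud("top")
dark=p.max(2)<70
z=X[...,2]
m=dark&(z>.048)&(z<.07)&(np.hypot(X[...,0]-.59,X[...,1]+.191)<.12)
# restrict to bar: within 25 mm along pull of bar_mid
a=np.radians(12);pull=np.array([-np.sin(a),np.cos(a)]);
for it in range(3):
    bar=np.array([pull[1],-pull[0]])
    r=X[...,:2]-np.array([.590,-.191]);mm=m&(abs(r@pull)<.018)&(abs(r@bar)<.065)
    c,v,w=line(X[mm][:,:2]);v=v*np.sign(v[0]);pull=np.array([-v[1],v[0]])
    print('bar',mm.sum(),c,np.degrees(np.arctan2(v[1],v[0])),w,np.median(z[mm]))
# tubes: bright points z .03-.06
br=(p.min(2)>110)&(z>.035)&(z<.062)
for s in(-1,1):
    r=X[...,:2]-c; t=br&(abs(r@v-s*.085)<.03)&(r@pull<-.0)&(r@pull>-.16)
    cc,vv,w=line(X[t][:,:2]);vv*=np.sign(vv[1]);print('tube',s,t.sum(),cc,(cc-c)@v,np.degrees(np.arctan2(-vv[0],vv[1])),w)
E
```

```text
bar 648 [ 0.58996184 -0.18951197] 10.556259730735073 [0.00721642 0.03762604] 0.05992082304264317
bar 647 [ 0.59006394 -0.18950823] 10.59782028103887 [0.00721179 0.03756704] 0.05992185310636633
bar 647 [ 0.59006394 -0.18950823] 10.59782028103887 [0.00721179 0.03756704] 0.05992185310636633
tube -1 277 [ 0.53134408 -0.30526162] -0.07900689517312884 11.139094028460784 [0.00468262 0.04580571]
tube 1 262 [ 0.69765297 -0.27317046] 0.09036716257860955 11.03140009214587 [0.00452245 0.04593689]
```

```bash
python3 -m creep '[[[-10,6,2],0],[[-35,20,5],2],[[-70,40,10],4],[[-105,60,16],6],[[-140,80,22],8],[[-175,101,27],10],[[-210,122,32],11],[[-245,142,38],11],[[-280,162,43],11],[[-315,183,49],11],[[-350,203,54],11],[[-385,224,59],11],[[-420,244,65],11],[[-450,262,70],11],[[-470,273,73],11],[[-478,278,74],11],[[-478,278,74],11],[[-478,278,74],11]]' 0.4 20
python3 - <<'E'
from h import *
s=ctrl.observe();print(s['time'],s['tcp_pos'],s['ee_rot'],s['width'])
p,X=cloud("wrist");cv2.imwrite('pics/w1.png',p[:,:,::-1])
for n in("bar_mid","button_face"):
    print(n,[(np.round(x['position'],4).tolist(),round(x['confidence'],2)) for x in vision.landmark_of("wrist",n)[:2]])
    print(n,[(np.round(x['position'],4).tolist(),round(x['confidence'],2)) for x in vision.recognise("wrist",n)[:2]])
np.save('w1.npy',X)
E
```

```text
time: 2.35
tcp_pos: [0.5917, -0.1886, 0.3305]
ee_rot: [180.0, -0.0, -168.9]
force: [-0.6, -0.3, 0.8]
width: 0.7
finger_force: 0.0
2.35 [ 0.59172639 -0.18864941  0.33050263] [ 1.79993737e+02 -2.92151164e-02 -1.68948461e+02] 0.6997384196221194
bar_mid [([0.5911, -0.1915, 0.0478], 0.88)]
bar_mid [([0.5607, -0.1976, 0.0599], 0.87), ([0.5878, -0.1751, 0.0504], 0.3)]
button_face [([0.5895, -0.1669, 0.0531], 0.95), ([0.5894, -0.1889, 0.0452], 0.56)]
button_face [([0.5892, -0.1747, 0.0609], 0.79)]
```

View pics/w1.png

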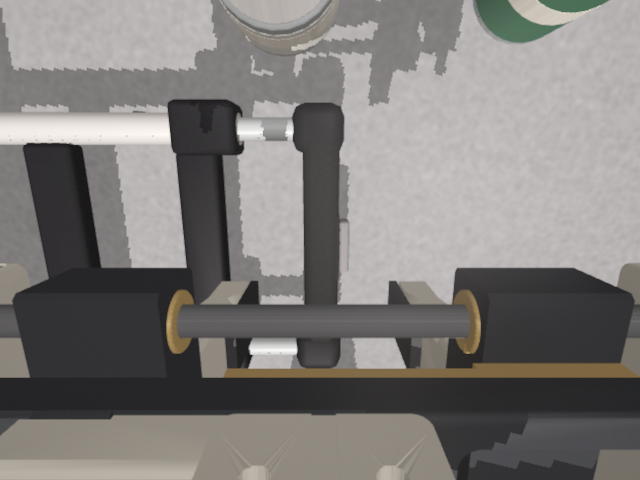

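The wrist view shows the bar upright at columns 303–342, rows 103–365. The grey button is at (345,245), and the fingers at columns 230 and 400 straddle the bar. I'll refine this with the depth image.

Run:
```python
import numpy as np,cv2
X=np.load('w1.npy');p=cv2.imread('pics/w1.png')
for r in(160,190,235,250):
    for u in(305,320,337,345): print(r,u,np.round(X[r,u],4),end=' ')
    print()
z=X[...,2];v,u=np.mgrid[:480,:640]
m=(z>.05)&(z<.064)&(p.max(2)<80)&(u>295)&(u<350)&(v>160)&(v<262)
a=np.radians(10.95);pull=np.array([-np.sin(a),np.cos(a)]);bar=np.array([np.cos(a),np.sin(a)])
T=np.array([.5917,-.1886])
P=X[m][:,:2];c=P.mean(0);w,V=np.linalg.eigh(np.cov((P-c).T));e=V[:,-1];print(m.sum(),'yaw',np.degrees(np.arctan(e[1]/e[0])))
q=(P-T)@pull;print('bar y rel TCP',np.percentile(q,[1,50,99]))
# whole bar ends
m=(z>.04)&(z<.075)&(p.max(2)<80)&(u>298)&(u<345)&(v<372)&(v>95);q=(X[m][:,:2]-T)@bar;print('bar x rel',np.percentile(q,[0,1,99,100]))
# tubes
m=(z>.04)&(z<.058)&(u>240)&(u<300)&(v<150)&(v>105);print('tube L x',np.median((X[m][:,:2]-T)@bar),m.sum())
m=(z>.04)&(z<.058)&(u>250)&(u<300)&(v<356)&(v>337);print('tube R x',np.median((X[m][:,:2]-T)@bar),m.sum())
m=(p.min(2)>95)&(z>.04)&(z<.065)&(u>338)&(u<352)&(v>210)&(v<280);q=(X[m][:,:2]-T);print('button',m.sum(),np.percentile(q@bar,[2,98]),np.percentile(q@pull,[2,98]))
m=(z>.04)&(z<.085)&(p.max(2)<80)&(u>180)&(u<245)&(v>165)&(v<270);q=(X[m][:,:2]-T)@pull;print('cross',np.percentile(q,[1,99]),np.median(z[m]))
```

```text
160 305 [ 0.5309 -0.2133  0.0562] 160 320 [ 0.5289 -0.203   0.059 ] 160 337 [ 0.5267 -0.1914  0.0562] 160 345 [ 5.255e-01 -1.826e-01  3.000e-04] 
190 305 [ 0.5514 -0.2096  0.0555] 190 320 [ 0.5491 -0.1992  0.0583] 190 337 [ 0.547  -0.1873  0.0562] 190 345 [ 5.502e-01 -1.774e-01  4.000e-04] 
235 305 [ 0.5837 -0.2038  0.0553] 235 320 [ 0.5809 -0.193   0.0584] 235 337 [ 0.5792 -0.1806  0.0552] 235 345 [ 0.5786 -0.1746  0.0526] 
250 305 [ 0.5953 -0.2017  0.0541] 250 320 [ 0.592  -0.1909  0.0584] 250 337 [ 0.5904 -0.1784  0.0555] 250 345 [ 0.5895 -0.1724  0.0542] 
3519 yaw 11.231412875897393
bar y rel TCP [-0.01432844 -0.00158285  0.01084108]
bar x rel [-0.10234091 -0.10013938  0.09461288  0.0984155 ]
tube L x -0.08510499501926334 1406
tube R x 0.0819480647893766 783
button 530 [-0.0200414   0.01795623] [0.0116486  0.01920002]
cross [-0.10275358 -0.07438289] 0.05495344382750518
```

```bash
python3 -m creep '[[[1,0,15],0],[[1,0,40],0],[[1,0,65],0],[[1,0,90],0],[[1,0,110],0],[[1,0,121],0],[[1,0,126],0],[[1,0,126],0],[[1,0,126],0]]' - 20
python3 -m creep '[[[0,0,0],0],[[0,0,0],0],[[0,0,0],0],[[0,0,0],0],[[0,0,0],0],[[0,0,0],0],[[0,0,0],0],[[0,0,0],0]]' -1 20
```

```text
time: 3.35
tcp_pos: [0.5913, -0.1896, 0.2055]
ee_rot: [-180.0, 0.1, -169.0]
force: [0.0, 0.4, 0.7]
width: 0.699
finger_force: 0.0
time: 4.02
tcp_pos: [0.5911, -0.1896, 0.2052]
ee_rot: [-180.0, 0.0, -169.0]
force: [-0.1, -1.7, 4.0]
width: 0.314
finger_force: 20.0
```

```bash
python3 -m creep '[[[0,1,0],0],[[0,3,0],0],[[0,6,0],0],[[0,10,0],0],[[0,15,0],0],[[0,20,0],0],[[0,20,0],0]]'
```

```text
time: 4.6
tcp_pos: [0.5871, -0.1692, 0.2052]
ee_rot: [-180.0, 0.0, -169.0]
force: [-1.7, 1.4, 6.8]
width: 0.315
finger_force: 20.0
```

```bash
python3 -m creep '[[[0,3,0],0],[[0,9,0],0],[[0,18,0],0],[[0,28,0],0],[[0,38,0],0],[[0,48,0],0],[[0,58,0],0],[[0,68,0],0],[[0,78,0],0],[[0,88,0],0],[[0,98,0],0],[[0,108,0],0],[[0,118,0],0],[[0,128,0],0],[[0,137,0],0],[[0,144,0],0],[[0,148,0],0],[[0,150,0],0],[[0,150,0],0]]'
python3 - <<'E'
from h import *
for c in("wrist","top"):
  p,X=cloud(c);cv2.imwrite(f'pics/{c}2.png',p[:,:,::-1])
  for n in("bar_mid","button_face","truck"): print(c,n,[(np.round(x['position'],4).tolist(),round(x['confidence'],2)) for x in vision.landmark_of(c,n)[:2]])
E
```

```text
time: 6.18
tcp_pos: [0.5587, -0.0219, 0.2052]
ee_rot: [180.0, 0.1, -169.0]
force: [-1.2, 1.2, 7.4]
width: 0.32
finger_force: 20.0
wrist bar_mid [([0.5547, -0.022, 0.0455], 0.85)]
wrist button_face []
wrist truck []
top bar_mid []
top button_face []
top truck [([0.6037, -0.2439, 0.001], 0.87), ([0.414, -0.2556, -0.0017], 0.4)]
```

View pics/wrist2.png

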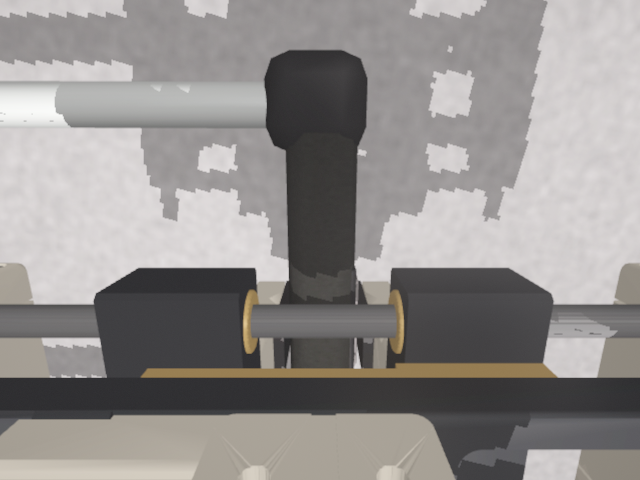

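The wrist view shows the bar at column 322 held between the pads, with the button pressed and the tube well drawn out (about 171 mm). Now I release the button, shift 44 mm along the bar and grip again clear of it.

```bash
python3 -m creep '[[[0,0,0],0],[[0,0,0],0],[[0,0,0],0],[[0,0,0],0],[[-4,0,0],0],[[-12,0,0],0],[[-22,0,0],0],[[-32,0,0],0],[[-40,0,0],0],[[-44,0,0],0],[[-44,0,0],0],[[-44,0,0],0]]' 0.2 20
python3 -m creep '[[[0,0,0],0],[[0,0,0],0],[[0,0,0],0],[[0,0,0],0],[[0,0,0],0],[[0,0,0],0],[[0,0,0],0],[[0,0,0],0]]' -1 20
python3 - <<'E'
from h import *
p,X=cloud("wrist");cv2.imwrite('pics/w3.png',p[:,:,::-1])
E
```

```text
time: 7.58
tcp_pos: [0.6017, -0.014, 0.2043]
ee_rot: [180.0, -0.0, -169.0]
force: [0.1, -1.2, 0.3]
width: 0.601
finger_force: 0.0
time: 8.25
tcp_pos: [0.6015, -0.0142, 0.2048]
ee_rot: [-180.0, -0.0, -169.0]
force: [-0.9, -3.1, 2.5]
width: 0.298
finger_force: 20.0
```

View pics/w3.png

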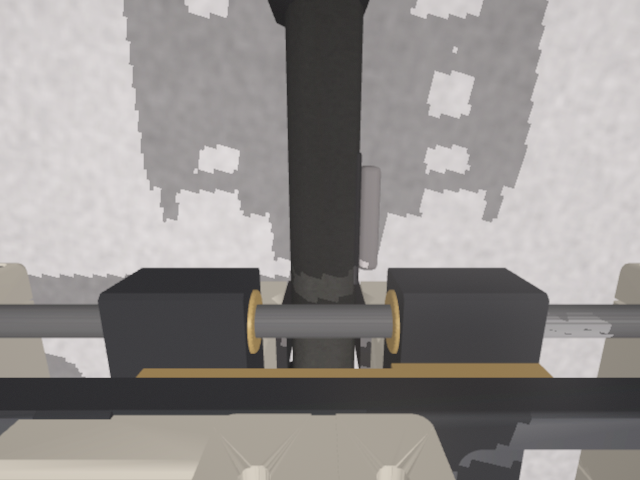

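The button is out at (370,215) and clear of the pads, which are closed on the plain bar (26 mm). I'll draw the handle on, then slow down near the end.

```bash
python3 -m creep '[[[0,2,0],0],[[0,7,0],0],[[0,14,0],0],[[0,22,0],0],[[0,30,0],0],[[0,38,0],0],[[0,46,0],0],[[0,54,0],0],[[0,62,0],0],[[0,69,0],0],[[0,75,0],0],[[0,79,0],0],[[0,82,0],0],[[0,83,0],0],[[0,84,0],0],[[0,84,0],0]]' - 25
python3 -m creep '[[[0,0.5,0],0],[[0,1,0],0],[[0,1.5,0],0],[[0,2,0],0],[[0,2.5,0],0],[[0,3,0],0],[[0,3,0],0],[[0,3,0],0]]'
```

```text
time: 9.63
tcp_pos: [0.5856, 0.0687, 0.2048]
ee_rot: [180.0, 0.0, -169.0]
force: [-2.2, -2.5, 4.1]
width: 0.292
finger_force: 25.0
time: 10.3
tcp_pos: [0.5851, 0.0714, 0.2048]
ee_rot: [180.0, 0.0, -169.0]
force: [-0.9, -3.3, 5.0]
width: 0.296
finger_force: 25.0
```

```bash
python3 -m creep '[[[0,0.5,0],0],[[0,1,0],0],[[0,1.5,0],0],[[0,1.5,0],0],[[0,1.5,0],0]]'
python3 -m creep '[[[0,0.5,0],0],[[0,1,0],0],[[0,1.5,0],0],[[0,1.5,0],0],[[0,1.5,0],0]]'
```

```text
time: 10.72
tcp_pos: [0.5848, 0.073, 0.2048]
ee_rot: [180.0, 0.0, -169.0]
force: [-2.0, -2.9, 4.9]
width: 0.295
finger_force: 25.0
time: 11.13
tcp_pos: [0.5846, 0.0739, 0.2048]
ee_rot: [-180.0, -0.0, -169.0]
force: [0.1, -6.3, 5.2]
width: 0.296
finger_force: 25.0
```

```bash
python3 -m creep '[[[0,0.5,0],0],[[0,1,0],0],[[0,1,0],0],[[0,1,0],0]]'
python3 -m creep '[[[0,0.5,0],0],[[0,1,0],0],[[0,1,0],0],[[0,1,0],0]]'
```

```text
time: 11.47
tcp_pos: [0.5846, 0.0741, 0.2048]
ee_rot: [-179.9, -0.0, -169.0]
force: [2.3, -11.7, 4.4]
width: 0.297
finger_force: 25.0
time: 11.8
tcp_pos: [0.5846, 0.0743, 0.2048]
ee_rot: [-179.9, -0.0, -169.0]
force: [5.0, -17.3, 4.3]
width: 0.294
finger_force: 25.0
```

The handle has reached the end of its travel. To check the lock, I'll push back gently and expect to be stopped within about 2 mm.

```bash
python3 -m creep '[[[0,-1,0],0],[[0,-2,0],0],[[0,-3,0],0],[[0,-4,0],0],[[0,-4,0],0],[[0,-4,0],0]]'
python3 -m creep '[[[0,-1,0],0],[[0,-2,0],0],[[0,-2,0],0],[[0,-2,0],0]]'
```

```text
time: 12.3
tcp_pos: [0.5848, 0.0729, 0.2048]
ee_rot: [180.0, 0.0, -169.0]
force: [-2.4, -0.9, 6.4]
width: 0.294
finger_force: 25.0
time: 12.63
tcp_pos: [0.5851, 0.0711, 0.2048]
ee_rot: [179.9, 0.0, -169.0]
force: [-3.9, 1.6, 6.7]
width: 0.296
finger_force: 25.0
```

```bash
python3 -m creep '[[[0,-1,0],0],[[0,-2,0],0],[[0,-2,0],0],[[0,-2,0],0]]'
```

```text
time: 12.97
tcp_pos: [0.5852, 0.0703, 0.2048]
ee_rot: [179.9, 0.0, -169.0]
force: [-7.0, 9.6, 7.5]
width: 0.292
finger_force: 25.0
```

It is stopped with about 12 N against only 3 N of sliding friction, so the handle is locked. I'll relax forward to the middle of the play and take one last look.

```bash
python3 -m creep '[[[0,1,0],0],[[0,2,0],0],[[0,3,0],0],[[0,4,0],0],[[0,4,0],0],[[0,4,0],0],[[0,4,0],0]]'
python3 - <<'E'
from h import *
for c in("wrist","scene"):
  p,X=cloud(c);cv2.imwrite(f'pics/{c}4.png',p[:,:,::-1])
for n in("tin","low_tin","jar","biscuits","bar_mid"): print(n,[np.round(x['position'],4).tolist() for x in vision.landmark_of("scene",n)[:1]])
E
```

```text
time: 13.55
tcp_pos: [0.5848, 0.0727, 0.2048]
ee_rot: [180.0, 0.0, -169.0]
force: [-2.0, -0.9, 5.2]
width: 0.299
finger_force: 25.0
tin [[0.3752, -0.0763, -0.0046]]
low_tin [[0.4136, -0.2494, -0.0002]]
jar [[0.7862, -0.1517, -0.004]]
biscuits [[0.4792, 0.2238, 0.0008]]
bar_mid [[0.5395, 0.0634, 0.0405]]
```

View pics/scene4.png

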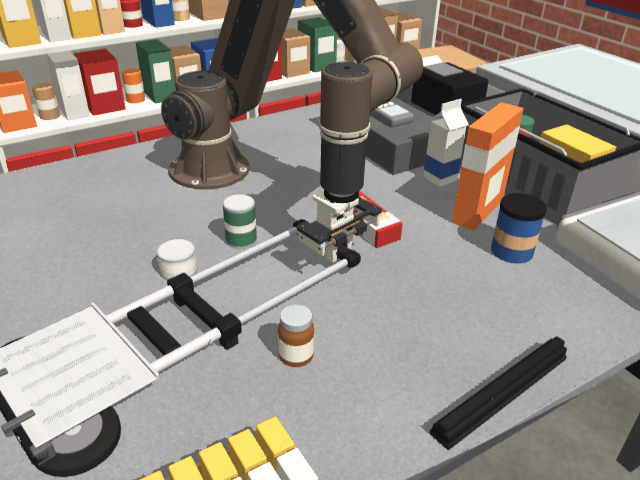

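View pics/wrist4.png

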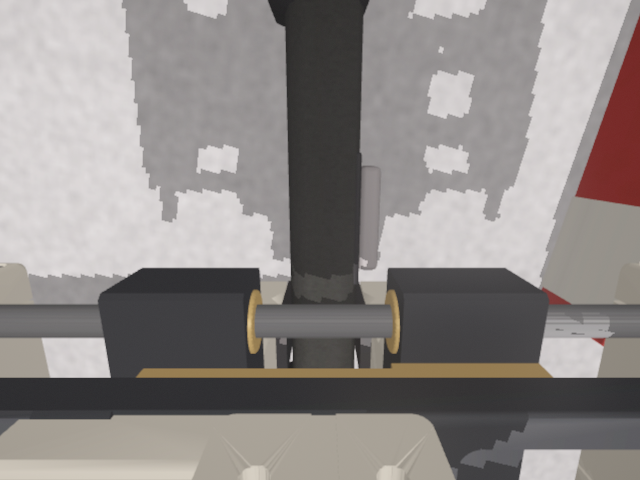

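The handle is at full length with the bar gripped at (340,240) in the scene view. The button is out at (370,215) in the wrist view. The groceries are where they were, to within the measurement error.

```bash
python3 -c "
from plant import ctrl
print(ctrl.job_done())"
```

```text
the job is handed in; nothing more can be done
None
```

The handle is out at full length and locked: a push back of about 12 N was stopped. The gripper still holds the bar with the button out, the groceries haven't moved within measuring error, and the job was handed in at about 14 s.

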